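# Uncouple the spent water-filter cartridge

### The arm

A 7-joint arm with a two-finger parallel gripper is mounted at the origin on a cart in front of the work surface, level with it; the furniture and walls round the work are solid. World frame = base frame: x ahead of the robot, y to its left, z up, the work surface at z = 0. Lengths are in m, angles in rad, forces in N, time in s.
With the tool pointing down it reaches from about 0.4 to 0.9 m from the base axis. Payload 5.6 kg.
Tool frame: the origin (TCP) lies midway between the tips of the shut fingers; the grasp point (between the pads) lies 19 mm behind it; z points along the fingers, y is the line along which they close (so a half turn about z gives the same grasp; the last joint's range is limited). The gripper opens to 92 mm and grips with 3 to 60 N. Pads are 20 mm wide; open, the fingers measure 128 mm over their backs; the gripper's body (75 mm by 189 mm) begins 69 mm behind the grasp point.
Start: joints at [-1.234, 0.468, -0.012, 1.603, 0.006, 1.071, -0.056], TCP at [0.241, 0.604, 0.186] pointing down, gripper open.
Joint ranges: [-2.53, 2.53], [-0.31, 2.02], [-1.57, 1.55], [0.28, 2.44], [-1.29, 4.43], [0.15, 1.84], [-2.92, 2.92]. Speed limits (rad/s): [2.57, 2.57, 3.14, 3.14, 3.14, 3.14, 3.14].

### API

Orientations are given as a 3x3 rotation matrix whose columns are the frame's x, y, z axes.
In Python, from station import env, effector, solver, viewer, workorder, search_frame, tip_of gives the robot as it stands. Calls block until the motion is done:
- env.reach(position, orientation): joint-space move of the TCP to a pose.
- env.movel(position, frame=None, rate=0.15): straight line of the TCP; frame=None keeps the orientation; rate is the mean speed in m/s.
- env.goto_joints(angles): joint-space move.
- effector.release() and effector.grasp(squeeze=None): open the fingers fully, or close them until they stop; squeeze is the grip in N (None keeps the last).
- env.pause(seconds).
- solver.inverse_kinematics(position, orientation): joint angles nearest the present ones, or None.
- env.sense(): the state.
- viewer.read_camera(name): name is "side" or "top"; returns (picture, depth): 420x560x3 uint8, red, green, blue; 420x560 float32, m along the optical axis (not along the pixel's ray), 0 where there is no reading.
- viewer.camera_info(name): a dict with "intrinsics" (3x3 intrinsics, pixels), "eye" and "rotation" of the camera in the world. Camera axes: x right, y up, looking along -z (the intrinsics and any distortion apply to the point x, -y, -z); pixel columns grow to the right and rows downward; lengths in m; the calibration is good to about 2 mm. A picture is of the moment at which its call begins. camera_info takes no time and is no camera call.
A pose or a line that the arm cannot do raises env.PlanningError and nothing moves.
- workorder.finish_job(): hands the job in, once; it reports no verdict.
Trained networks look in the newest picture that a camera, given by its name, has taken for a name from the list of things; names that differ only in an ending like _2 or _b are one class to them, and where a whole thing is asked for, a point or a joint stands for the part that bears it (a point fixed in the world has none). Each returns a list of dicts, best first, with "score" (0 to 1); they miss things now and then, are a little off and sometimes report something else, mostly with a low value. They report only what shows in the picture. A call takes as long as a camera call. They do not tell look-alikes from the thing itself.
- search_frame(camera, name): "at" ([x, y, z] in m, in world coordinates, good to about 4 mm: the middle of the surface that is visible of it).
- tip_of(camera, name): "at" ([x, y, z] in m, in world coordinates, good to about 4 mm: a listed point, or the origin of a listed thing).
The state is a dict: "t": time; "joint_positions": joint angles; "joint_velocities": joint speeds; "tau": joint torques, N m; "ee_pos": TCP position; "tcp_rot": TCP orientation; "wrist_force": force on the tool from outside, world axes, zero at the start; "moment": the same for the moment, N m; "gripper_width": finger opening in m.
Only numpy, scipy, OpenCV 4.12 (cv2) and the standard library are available. Lean on these libraries where they do the work, as an engineer would, in place of code of your own. Each camera call takes 0.05 s, during which the arm holds its last target. There are 200 camera calls.

### The job

Take the spent filter cartridge off the water filter's quick coupling and stand it fully home in the empty well of the white drip stand: push the blue collar down to draw the sprung sleeve back, pull the cartridge straight up and out while the sleeve is back, and let the sleeve snap up again. Do not press hard on the collar, do not wrench the cartridge against the locked coupling, and seat it gently; leave the other things on the worktop where they are.

Things in the scene. Friction and masses are not known exactly. Their poses are not given: they have to be found in the camera images.
- socket_top (a point): Centre of the top face of the coupling's fixed steel socket, on its vertical axis, z up; 80 mm above the worktop. Around it a brass sleeve (44 mm across) carries a round blue press collar (84 mm across, 37 mm hole, 8 mm thick), the cartridge in its middle. The collar's flat top is 13 to 27 mm above this point (sleeve forward); it is screwed up or down, its height is NOT reported: feel for it.
- sleeve (a joint): How far sleeve and collar are pressed down, m: 0 = forward (up, locked), 0.011 = at the stop. A spring pushes up, 6 N at 0, 14 N at the stop. Two jaws hold the nipple's groove and let go from 0.0055; press to 0.0075-0.009. Once the nipple has risen 3 mm it holds the jaws open and the sleeve 5 mm down, with up to 15 N drag; when it is out the sleeve snaps to 0.
- coupling: The water filter's fixed white base (110 x 110 x 30 mm) with the coupling on it; origin under its centre on the worktop. The collar bears at most 25 N from the hand, the locked jaws and socket at most 35 N from the cartridge.
- cartridge_mid (a point): Centre of the cartridge's grip: a smooth upright round white cylinder with an orange top, 30 mm across and 48 mm tall; this point is 24 mm above the grip's lower face (the shoulder) and 24 mm below its top. Mass about 0.12 kg. z along the cartridge, up.
- nipple_shoulder (a point): Centre of the shoulder, the grip's lower face. Below it the steel nipple: 18 mm across, 24 mm long, chamfered tip, with a groove. In the coupling the shoulder rests on socket_top. z up.
- cartridge: The cartridge; origin at the tip of the nipple, 24 mm below the shoulder, z up.
- well (a point): Centre of the mouth of the well, on the top face of the drip stand, 34 mm above the worktop. The well is round, 20.5 mm across, 28 mm deep, with a 3 mm chamfer round its mouth. Seated, the shoulder rests on the stand's top face here.
- drip_stand: The white square drip stand (70 x 70 x 34 mm, fixed), origin under its centre on the worktop. Set the cartridge down on it with less than 40 N.
- tub_mid (a point): Centre of a yogurt tub, 72 mm across, 71 mm tall, bystander behind the work.
- mandarin_mid (a point): Centre of a mandarin, 49 mm, bystander behind the work.
- bottle_mid (a point): Centre of a small brown dropper bottle, 34 mm across, 102 mm tall, bystander on the right.
There are look-alikes about, which are no part of the job. What is shaped like the coupling but red is not meant.

How it is judged:
On the way, in this order (a step that is already met when the one before it is completed fails the run):
1. the sleeve is drawn back (5.5 mm or more) with the cartridge still home in the coupling (value of joint sleeve above 0.0055 m and z of nipple_shoulder in the frame of socket_top below 0.002 m), for 0.1 s.
2. the nipple is out of the coupling and the sleeve has snapped forward (z of nipple_shoulder in the frame of socket_top above 0.028 m and value of joint sleeve below 0.0015 m), for 0.1 s.
At the end, for the whole second after the job is handed in: The cartridge stands at rest and let go in the drip stand's well: shoulder within 2.5 mm of the stand's top, within 3 mm of the well's axis, upright within 0.08 rad; the sleeve is forward (within 1.5 mm) (horizontal distance between nipple_shoulder and well below 0.003 m and z of nipple_shoulder in the frame of well below 0.0025 m and angle between cartridge_mid's own z axis and vertical below 0.08 rad and value of joint sleeve below 0.0015 m and linear speed of cartridge below 0.01 m/s); the robot touches nothing.
It fails at once if the collar or any of the coupling is pressed by the robot with more than 25 N (contact force between any of the arm, the fingers and coupling above 25 N).
It fails at once if the cartridge is wrenched against the coupling with more than 35 N (contact force between cartridge and coupling above 35 N).
It fails at once if the cartridge is forced on the drip stand with more than 40 N (contact force between cartridge and drip_stand above 40 N).
It fails at once if the tub, the mandarin or the bottle is shifted by more than 20 mm (distance of any of tub_mid, mandarin_mid, bottle_mid from where it was at the start of the episode above 0.02 m).
It also fails if it takes over 48 s, if anything falls off the work surface, if the arm or the gripper's body presses on something with over 40 N, if the wrist force passes 120 N, or if a joint passes its speed limit or range.

## Working session

There is one attempt and no reset: what is moved stays moved. The work goes in short steps, each a Python script; the robot and the scene stay as the last script left them, time stands still between calls to the robot, and variables do not carry over. Pictures are saved under pics/ and viewed, on a budget of 10 in all, crops included, one or two more only if the job needs it, and the job is handed in when it is done.

```bash
ls; mkdir -p pics; python3 - <<'E'
from station import *
import cv2
s=env.sense();print(s['t'],s['ee_pos'],s['wrist_force'],s['gripper_width'])
for c in('top','side'):
    p,d=viewer.read_camera(c);cv2.imwrite(f'pics/{c}0.png',p[:,:,::-1])
    i=viewer.camera_info(c);print(c,i['eye'],i['intrinsics'],i['rotation'])
    for n in('socket_top','cartridge_mid','nipple_shoulder','well','drip_stand','coupling','tub_mid','mandarin_mid','bottle_mid'):
        for r in tip_of(c,n)[:4]:print(' ',n,[round(float(v),4) for v in r['at']],round(r['score'],2))
print(env.sense()['t'])
E
```

```text
pics
0.0 [0.2408103  0.60307967 0.18485495] [ 0.5023659   0.27577104 -0.27062833] 0.09159199511745218
top [0.27297757 0.08351875 1.39749865] [[522.88692924   0.         281.59570827]
 [  0.         522.88692924 212.93887358]
 [  0.           0.           1.        ]] [[ 0.06948239  0.97539896 -0.20921056]
 [-0.99756401  0.06923587 -0.00851074]
 [ 0.00618351  0.20929228  0.97783358]]
  socket_top [0.5151, 0.2433, 0.0805] 0.89
  socket_top [0.3335, 0.3531, 0.0803] 0.82
  socket_top [0.3471, 0.1641, 0.0804] 0.73
  cartridge_mid [0.5158, 0.2445, 0.1074] 0.73
  cartridge_mid [0.4605, -0.1918, 0.0477] 0.24
  nipple_shoulder [0.5164, 0.2443, 0.0834] 0.51
  well [0.5, -0.0, 0.0357] 0.75
  well [0.5179, 0.2418, 0.1042] 0.65
  drip_stand [0.4969, 0.0029, 0.0008] 0.87
  coupling [0.3368, 0.3542, -0.0049] 0.92
  coupling [0.345, 0.1669, 0.0006] 0.91
  coupling [0.5189, 0.2448, 0.0007] 0.73
  tub_mid [0.7283, -0.0322, 0.0348] 0.89
  tub_mid [0.5146, 0.2455, 0.0523] 0.53
  tub_mid [0.5131, 0.2408, 0.1093] 0.27
  mandarin_mid [0.7187, 0.1917, 0.0245] 0.79
  bottle_mid [0.4598, -0.1921, 0.0483] 0.45
[... 272 characters left out ...]
 0.42597624]]
  socket_top [0.3306, 0.3542, 0.0777] 0.73
  socket_top [0.5128, 0.2428, 0.0825] 0.69
  socket_top [0.3442, 0.1597, 0.0847] 0.68
  cartridge_mid [0.5154, 0.2457, 0.101] 0.84
  nipple_shoulder [0.5135, 0.2422, 0.0759] 0.84
  well [0.4941, 0.003, 0.0369] 0.69
  drip_stand [0.4989, -0.0039, -0.0017] 0.9
  drip_stand [0.5148, 0.2467, 0.0812] 0.49
  coupling [0.5159, 0.2407, 0.0006] 0.87
  coupling [0.3399, 0.1632, 0.0001] 0.79
  coupling [0.3303, 0.3556, 0.0007] 0.73
  tub_mid [0.7305, -0.0408, 0.0365] 0.68
  tub_mid [0.4976, -0.0016, -0.0025] 0.57
  mandarin_mid [0.7176, 0.1968, 0.02] 0.93
  mandarin_mid [0.5119, 0.2434, 0.0767] 0.72
  bottle_mid [0.4622, -0.1894, 0.0516] 0.63
1.0
```

View pics/top0.png

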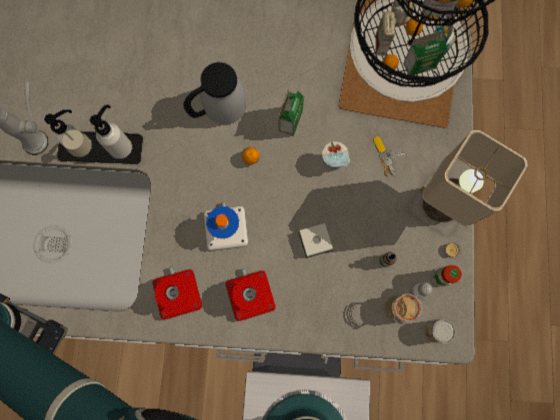

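View pics/side0.png

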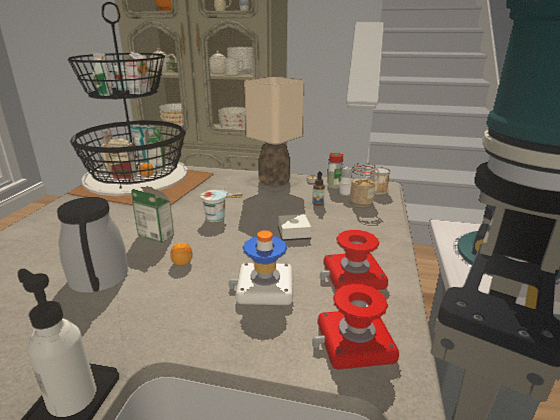

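The couplings are at top pixels (225,226), (174,293) and (250,294). Only the first has a white base, a blue collar and a cartridge; the other two are red look-alikes. In the side view it's at (265,262), and the stand is at (317,239) in the top view and (296,228) in the side view. Next I'll measure these from depth and confirm with an enlarged crop.

```bash
cat > h.py <<'E'
from station import *
import cv2, numpy as np
from scipy.optimize import least_squares
def cloud(c):
    p,d=viewer.read_camera(c);i=viewer.camera_info(c);K=i['intrinsics']
    v,u=np.mgrid[:420,:560]
    P=np.stack([(u-K[0,2])/K[0,0]*d,-(v-K[1,2])/K[1,1]*d,-d],-1)@np.array(i['rotation']).T+i['eye']
    P[d==0]=np.nan
    return p,P
def circ(Q):
    f=lambda q:np.hypot(Q[:,0]-q[0],Q[:,1]-q[1])-q[2]
    return least_squares(f,[*Q[:,:2].mean(0),.03],loss='soft_l1',f_scale=.002).x
def edge(m):
    m=m.astype(np.uint8);return (m-cv2.erode(m,np.ones((3,3),np.uint8)))>0
E
python3 - <<'E'
from h import *
for c in('top','side'):
    p,P=cloud(c);h=cv2.cvtColor(p,cv2.COLOR_RGB2HSV);H,S,V=[h[...,k].astype(int) for k in range(3)]
    near=lambda x,y,r:np.hypot(P[...,0]-x,P[...,1]-y)<r
    blue=near(.515,.244,.06)&(H>100)&(H<130)&(S>120)&(P[...,2]>.085)&(P[...,2]<.115)
    org=near(.515,.244,.03)&(H<20)&(S>120)&(P[...,2]>.115)
    for n,m in(('blue',blue),('org',org)):
        Q=P[m];print(c,n,len(Q),'z pct',np.round(np.percentile(Q[:,2],[5,25,50,75,95]),4),'mean',Q.mean(0).round(4),'bbox mid',((Q.min(0)+Q.max(0))/2).round(4),(Q.max(0)-Q.min(0)).round(4))
        if n=='blue':
            qs,k=np.histogram(Q[:,2],16,(.085,.117));print(qs)
        if n=='blue': print('circ edge',circ(P[edge(m|org)&m]).round(4))
        if n=='org': t=m&(P[...,2]>.122);print('top face',P[t].mean(0).round(4),circ(P[edge(t)]).round(4))
    st=near(.498,0,.06)&(P[...,2]>.028)&(P[...,2]<.040);Q=P[st]
    r=cv2.minAreaRect((Q[:,:2]*1000).astype(np.float32));print('stand',r,np.median(Q[:,2]))
    w=near(.498,0,.025)&((P[...,2]<.028)|(V<150));
    print('well px',w.sum(),np.argwhere(w).mean(0) if w.any() else 0, P[near(.498,0,.015)][:,2].round(3)[:60])
    if c=='top':
        a=cv2.resize(p[190:270,190:350],(800,400),interpolation=cv2.INTER_CUBIC);cv2.imwrite('pics/crop1.png',a[:,:,::-1])
d=np.array([[0,1,0],[1,0,0],[0,0,-1]]);
print(env.sense()['tcp_rot'].round(3) if hasattr(env.sense()['tcp_rot'],'round') else env.sense()['tcp_rot'])
for th in range(0,180,30):
    t=np.radians(th);R=np.array([[np.cos(t),np.sin(t),0],[np.sin(t),-np.cos(t),0],[0,0,-1]])
    print(th,[None if (q:=solver.inverse_kinematics(x,R)) is None else np.round(q,2).tolist() for x in([.515,.244,.11],[.515,.244,.2],[.498,0,.045])])
E
```

```text
top blue 616 z pct [0.0983 0.1009 0.1027 0.1047 0.1073] mean [0.5156 0.2424 0.1028] bbox mid [0.5168 0.2425 0.1028] [0.0798 0.08   0.016 ]
[  0   0   0   0   1   8  50  99 175 153  92  32   6   0   0   0]
circ edge [0.5157 0.2426 0.0369]
top org 109 z pct [0.1219 0.1263 0.1292 0.1309 0.1324] mean [0.5161 0.2423 0.1284] bbox mid [0.5158 0.2422 0.1268] [0.0264 0.0268 0.0169]
top face [0.5165 0.2425 0.1289] [0.5166 0.2433 0.0122]
stand ((501.52655029296875, 0.7381668090820312), (70.83961486816406, 70.61553192138672), 20.788394927978516) 0.034835634764883716
well px 112 [236.83035714 317.82142857] [0.032 0.034 0.033 0.025 0.017 0.015 0.014 0.02  0.029 0.034 0.028 0.009
 0.007 0.009 0.006 0.006 0.021 0.031 0.032 0.034 0.009 0.006 0.011 0.008
 0.006 0.005 0.007 0.026 0.036 0.037 0.009 0.01  0.011 0.011 0.009 0.007
 0.009 0.02  0.032 0.037 0.035 0.033 0.008 0.008 0.005 0.004 0.008 0.009
 0.017 0.038 0.034 0.04  0.034 0.007 0.012 0.009 0.007 0.008 0.006 0.032]
side blue 590 z pct [0.0967 0.1003 0.1011 0.1016 0.1023] mean [0.5124 0.2573 0.1006] bbox mid [0.5151 0.246  0.0987] [0.0815 0.087  0
[... 1008 characters left out ...]
.92, 0.46, 0.53, 1.9, -0.3, 0.87, -1.28], [-0.95, 0.34, 0.56, 1.82, -0.21, 1.04, -1.36], [-0.57, 0.48, 0.62, 2.11, -0.43, 0.68, -0.71]]
60 [[-0.86, 0.44, 0.45, 1.89, -0.25, 0.86, -0.8], [-0.88, 0.33, 0.47, 1.81, -0.17, 1.04, -0.87], [-0.52, 0.46, 0.55, 2.1, -0.39, 0.67, -0.23]]
90 [[-0.79, 0.44, 0.37, 1.89, -0.2, 0.85, -0.32], [-0.81, 0.32, 0.39, 1.81, -0.14, 1.03, -0.37], [-0.47, 0.45, 0.49, 2.1, -0.34, 0.66, 0.25]]
120 [[-0.71, 0.43, 0.27, 1.88, -0.15, 0.85, 0.15], [-0.73, 0.32, 0.28, 1.8, -0.1, 1.03, 0.12], [-0.41, 0.44, 0.42, 2.1, -0.29, 0.66, 0.73]]
150 [[-0.63, 0.42, 0.16, 1.88, -0.09, 0.85, 0.62], [-0.65, 0.32, 0.18, 1.8, -0.07, 1.03, 0.6], [-0.35, 0.43, 0.34, 2.09, -0.23, 0.65, 1.2]]
```

View pics/crop1.png

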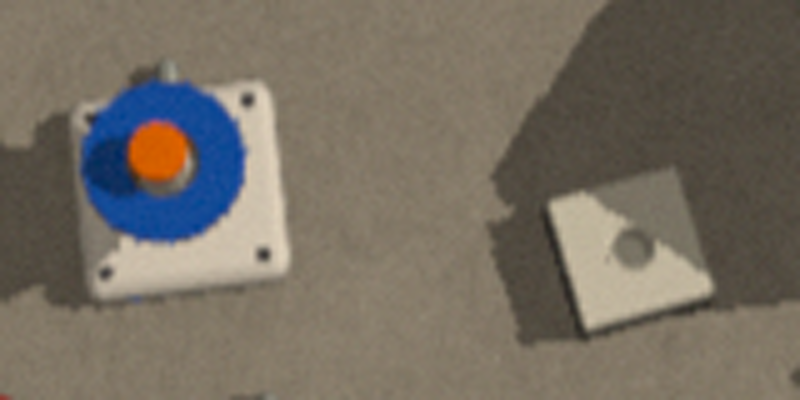

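The crop confirms it: the blue collar with the orange-topped cartridge on a white base is at crop (160,160), and the stand's well is at crop (632,248). The collar top is at z≈0.102 in both cameras, which falls in the allowed 0.093–0.107. I'll go above it and grip lightly.

```bash
cat >> h.py <<'E'
t=np.radians(120);R=np.array([[np.cos(t),np.sin(t),0],[np.sin(t),-np.cos(t),0],[0,0,-1]])
def st(tag=''):
    s=env.sense();f=s['wrist_force'];print(tag,'t%.2f'%s['t'],np.round(s['ee_pos'],4),'F',np.round(f,2),'M',np.round(s['moment'],2),'w%.4f'%s['gripper_width']);return s
E
python3 - <<'E'
from h import *
env.reach([.5156,.2430,.20],R);st('above')
env.movel([.5156,.2430,.109],rate=.1);env.pause(.3);st('down')
effector.grasp(squeeze=3);env.pause(.3);st('grip')
p,_=viewer.read_camera('side');a=cv2.resize(p[190:320,200:340],(700,650),interpolation=cv2.INTER_CUBIC)[:600];cv2.imwrite('pics/grip.png',a[:,:,::-1])
E
```

```text
above t2.76 [0.5149 0.2449 0.1999] F [ 0.19  0.37 -0.66] M [-0.07  0.03 -0.02] w0.0918
down t4.12 [0.5158 0.2431 0.1094] F [-0.24 -0.21 -0.11] M [-0.07 -0.01 -0.03] w0.0920
grip t5.76 [0.5156 0.243  0.109 ] F [0.08 0.19 0.45] M [-0.04  0.03  0.02] w0.0005
```

View pics/grip.png

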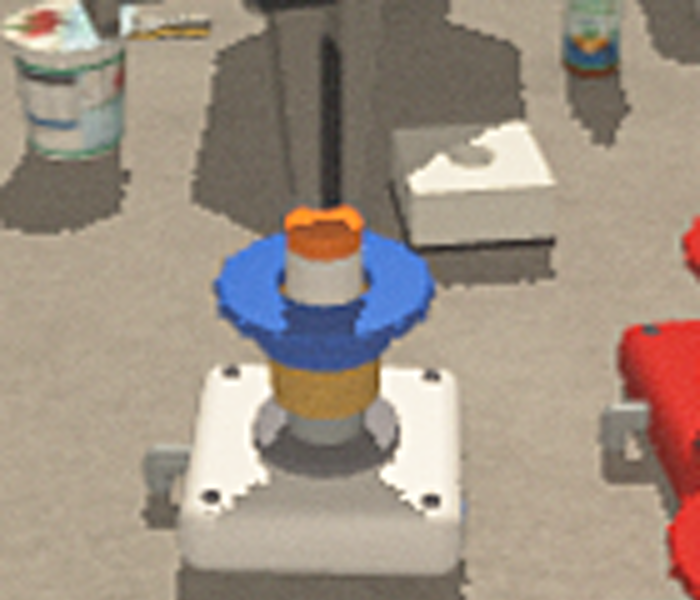

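The crop shows the collar still forward at (325,285). Only a grey finger-like strip with a dark gap appears, at (330,100) behind or above the orange top, and the width reads 0.0005, so the fingers shut without holding the cartridge. I'll look at the whole scene before moving.

```bash
python3 - <<'E'
from h import *
st()
a,P=cloud('side');b,Pt=cloud('top')
im=np.hstack([a[60:360,120:420],b[90:290,130:330].repeat(1,0)[:200].__class__ and cv2.resize(b[130:280,150:300],(300,300))])
cv2.imwrite('pics/both.png',cv2.resize(im,(800,400),interpolation=cv2.INTER_CUBIC)[:,:,::-1])
# depth column through the finger strip, side
for v in range(150,260,5):print(v,P[v,266].round(3),a[v,266])
E
```

```text
t5.81 [0.5156 0.243  0.109 ] F [-0.05  0.3  -0.34] M [-0.06 -0.01 -0.01] w0.0002
150 [0.507 0.262 0.298] [111 103  90]
155 [0.506 0.266 0.291] [111 104  89]
160 [0.506 0.265 0.282] [114 103  90]
165 [0.506 0.265 0.273] [111 104  89]
170 [0.507 0.263 0.263] [53 53 47]
175 [0.508 0.258 0.252] [140 107  57]
180 [0.505 0.272 0.248] [49 48 44]
185 [0.504 0.276 0.241] [49 44 43]
190 [0.504 0.275 0.231] [64 61 60]
195 [0.512 0.243 0.207] [92 86 76]
200 [0.511 0.247 0.199] [50 48 47]
205 [0.51  0.253 0.192] [55 47 48]
210 [0.51  0.252 0.182] [63 54 52]
215 [0.51  0.251 0.171] [56 55 52]
220 [0.51  0.252 0.161] [59 52 52]
225 [0.51  0.252 0.15 ] [59 57 49]
230 [0.51  0.252 0.14 ] [42 41 50]
235 [0.512 0.247 0.127] [163  91  43]
240 [0.509 0.259 0.123] [190  92  39]
245 [0.509 0.26  0.113] [184 172 160]
250 [0.509 0.258 0.1  ] [185 171 158]
255 [0.504 0.277 0.102] [ 61  76 119]
```

View pics/both.png

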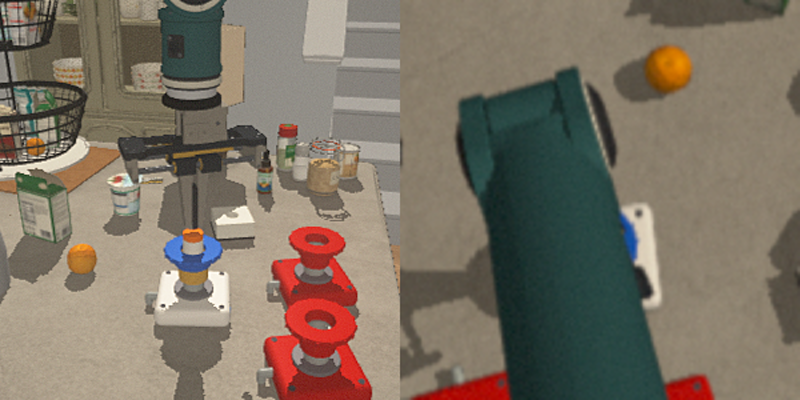

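The picture pair shows the shut fingers ending just above the orange top (left panel, about (195,230)), centred on it. The arm hides the coupling from the top camera. Depth puts the tips at z≈0.13, but the TCP reads 0.109. I'll raise the shut fingers clear and measure where the tips really are.

```bash
python3 - <<'E'
from h import *
env.movel([.5156,.2430,.149],rate=.15);env.pause(.2);s=st()
p,P=cloud('side')
m=(np.hypot(P[...,0]-.5156,P[...,1]-.243)<.045)&(P[...,2]>.1)&(P[...,2]<.26)
for z in np.arange(.100,.26,.008):
    k=m&(P[...,2]>=z)&(P[...,2]<z+.008)
    if k.any():Q=P[k];print('%.3f'%z,k.sum(),'x',np.percentile(Q[:,0],[3,50,97]).round(4),'y',np.percentile(Q[:,1],[3,50,97]).round(4),p[k].mean(0).round())
print(P[205:260:2,266,2].round(3));cv2.imwrite('pics/tip.png',cv2.resize(p[170:270,210:320],(770,600))[:,:,::-1])
E
```

```text
t6.53 [0.5149 0.2427 0.1479] F [0.39 0.16 0.09] M [-0.1  -0.03  0.06] w0.0006
0.100 561 x [0.479  0.5099 0.5514] y [0.2158 0.2575 0.2831] [ 86. 121. 189.]
0.108 57 x [0.5016 0.5125 0.5277] y [0.2486 0.2571 0.2606] [175. 166. 152.]
0.116 54 x [0.5019 0.5128 0.5275] y [0.2474 0.2571 0.2601] [175. 113.  78.]
0.124 111 x [0.5032 0.5154 0.5279] y [0.2336 0.2482 0.2606] [237. 135.  46.]
0.172 24 x [0.5018 0.5098 0.5183] y [0.2465 0.2525 0.2582] [92. 85. 76.]
0.180 61 x [0.5005 0.5128 0.5273] y [0.2449 0.2529 0.258 ] [97. 90. 80.]
0.188 65 x [0.4997 0.5127 0.5296] y [0.2454 0.2526 0.2591] [97. 90. 80.]
0.196 71 x [0.4984 0.5112 0.5289] y [0.2456 0.2527 0.259 ] [97. 90. 80.]
0.204 78 x [0.4985 0.5125 0.5301] y [0.2454 0.2528 0.2598] [97. 90. 80.]
0.212 82 x [0.4968 0.5119 0.5306] y [0.2452 0.2527 0.2601] [100.  93.  82.]
0.220 83 x [0.4969 0.5116 0.5314] y [0.2448 0.2526 0.2609] [99. 92. 81.]
0.228 85 x [0.4963 0.5126 0.5319] y [0.2448 0.2535 0.2616] [98. 91. 80.]
0.236 104 x [0.4954 0.5133 0.531 ] y [0.2364 0.251  0.2618] [98. 91. 80.]
0.244 95 x [0.495  0.5151 0.533 ] y [0.2359 0.2519 0.2626] [107.  99.  87.]
0.252 78 x [0.4937 0.512  0.5293] y [0.2422 0.253  0.2638] [107. 100.  87.]
[ 0.192  0.188  0.184  0.18   0.    -0.002 -0.003 -0.001  0.     0.001
 -0.002  0.    -0.     0.127  0.127  0.127  0.127  0.125  0.119  0.115
  0.111  0.106  0.103  0.102  0.101  0.102    nan  0.098]
```

View pics/tip.png

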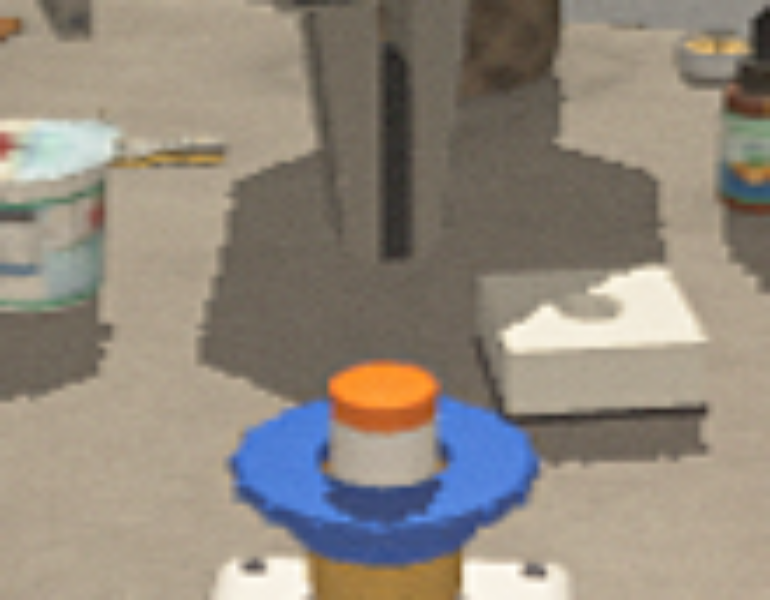

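The tip crop shows the shut fingers ending at (395,258), above the orange top at (383,385). The tips measure z≈0.177 with the TCP reading 0.148, so they sit about 28–29 mm higher than reported; x and y agree. I'll correct for that and re-grip with the tips about 6 mm above the collar.

```bash
python3 - <<'E'
from h import *
effector.release();env.pause(.1)
env.movel([.5156,.2430,.081],rate=.1);env.pause(.2);st('down')
effector.grasp(squeeze=3);env.pause(.3)
for _ in range(3): st('grip');env.pause(.05)
p,P=cloud('side');cv2.imwrite('pics/grip2.png',cv2.resize(p[200:320,205:325],(600,600))[:,:,::-1])
E
```

```text
down t9.08 [0.5161 0.2432 0.0817] F [-0.37  0.4  -0.35] M [-0.02  0.06 -0.01] w0.0916
grip t10.34 [0.5156 0.243  0.081 ] F [ 0.93 -0.33 -0.44] M [ 0.01 -0.06  0.02] w0.0297
grip t10.39 [0.5156 0.243  0.081 ] F [ 0.84  0.28 -0.86] M [ 0.05 -0.08 -0.01] w0.0296
grip t10.44 [0.5157 0.243  0.081 ] F [0.14 0.29 0.08] M [ 0.02 -0.05  0.02] w0.0298
```

View pics/grip2.png

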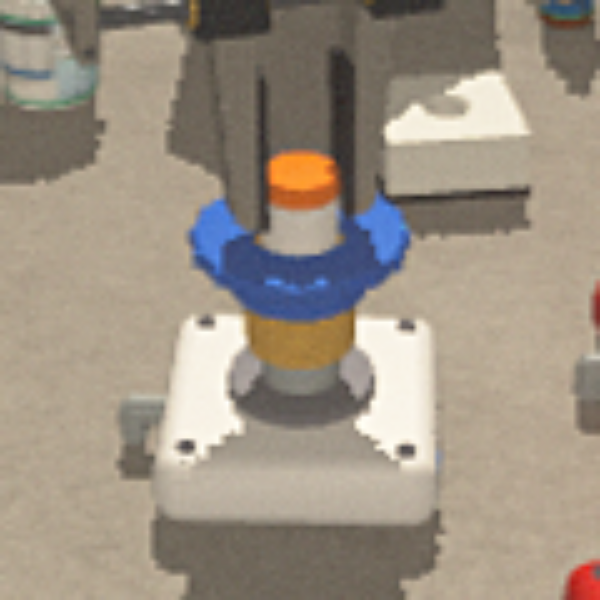

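The crop shows both fingers on either side of the white grip at (305,200), tips just above the collar, with width 0.0297 as expected for 30 mm. Now I'll slide down with the light grip and feel for the collar.

```bash
cat >> h.py <<'E'
def F(n=5):
    a=[]
    for _ in range(n): a.append(np.array(env.sense()['wrist_force']));env.pause(.01)
    return np.mean(a,0)
E
python3 - <<'E'
from h import *
z=.081;t0=None
for i in range(16):
    z-=.001;env.movel([.5156,.2430,z],rate=.02);f=F();s=env.sense()
    print('z%.4f act %.4f t%.2f'%(z,s['ee_pos'][2],s['t']),f.round(2))
    if f[2]>8: break
E
```

```text
z0.0800 act 0.0803 t10.83 [0.48 0.44 3.41]
z0.0790 act 0.0793 t11.12 [ 0.48 -0.13  4.91]
z0.0780 act 0.0782 t11.42 [1.75 0.85 4.33]
z0.0770 act 0.0771 t11.71 [2.03 0.82 4.12]
z0.0760 act 0.0761 t12.00 [2.52 1.33 3.56]
z0.0750 act 0.0750 t12.29 [2.84 1.48 3.51]
z0.0740 act 0.0740 t12.58 [3.22 1.22 4.01]
z0.0730 act 0.0733 t12.88 [2.83 1.82 6.07]
z0.0720 act 0.0725 t13.17 [1.94 1.46 8.47]
```

```bash
python3 - <<'E'
from h import *
z=.072
for i in range(6):
    z-=.001;env.movel([.5156,.2430,z],rate=.02);f=F();s=env.sense()
    print('z%.4f act %.4f t%.2f'%(z,s['ee_pos'][2],s['t']),f.round(2))
    if f[2]>14.2: break
E
```

```text
z0.0710 act 0.0717 t13.46 [1.76 1.16 9.12]
z0.0700 act 0.0708 t13.75 [1.51 0.76 9.95]
z0.0690 act 0.0699 t14.04 [ 0.7   1.1  11.02]
z0.0680 act 0.0690 t14.33 [ 0.59  0.93 12.11]
z0.0670 act 0.0681 t14.62 [ 0.64  0.21 12.23]
z0.0660 act 0.0672 t14.92 [ 0.12  0.06 13.04]
```

```bash
cat >> h.py <<'E'
def collar():
    p,P=cloud('side');h=cv2.cvtColor(p,cv2.COLOR_RGB2HSV)
    m=(np.hypot(P[...,0]-.515,P[...,1]-.244)<.05)&(h[...,0]>100)&(h[...,0]<130)&(h[...,1]>120)&(P[...,2]>.085)&(P[...,2]<.115)
    m&=cv2.erode(m.astype(np.uint8),np.ones((3,3)))>0
    # fixed rim patches left/right of fingers, visible throughout
    q=P[m&((abs(P[...,0]-.515)>.024))];return np.percentile(q[:,2],[25,50,75]).round(4),len(q)
E
python3 - <<'E'
from h import *
z=.066;print(collar())
for i in range(4):
    z-=.001 if i<3 else .0005;env.movel([.5156,.2430,z],rate=.02);f=F();s=env.sense()
    print('z%.4f act %.4f t%.2f'%(z,s['ee_pos'][2],s['t']),f.round(2))
    if f[2]>17: break
print(collar(),collar())
E
```

```text
(array([0.0942, 0.0947, 0.0952]), 74)
z0.0650 act 0.0663 t15.26 [ 0.24  0.18 13.88]
z0.0640 act 0.0654 t15.55 [-0.05  0.44 14.91]
z0.0630 act 0.0645 t15.84 [-0.23  0.55 15.43]
z0.0625 act 0.0641 t16.13 [-0.64 -0.45 16.64]
(array([0.0911, 0.0918, 0.0921]), 78) (array([0.0912, 0.0917, 0.092 ]), 84)
```

Two checks agree that the sleeve is about 8–9.5 mm down and short of the stop: the force is on the spring slope at 16.6 N, and the side depth shows the collar lowered about 9 mm. Next I'll grip firmly and pull straight up in small steps.

```bash
python3 - <<'E'
from h import *
effector.grasp(squeeze=25);env.pause(.2);s=st('firm');print(F().round(2))
z=.0625;z0=s['ee_pos'][2]
for i in range(9):
    z+=.001;env.movel([.5156,.2430,z],rate=.02);f=F(3);s=env.sense()
    print('z%.4f act %.4f w%.4f t%.2f'%(z,s['ee_pos'][2],s['gripper_width'],s['t']),f.round(2))
    if f[2]<-26: print('STOP');break
E
```

```text
firm t16.65 [0.5158 0.2431 0.0641] F [-0.95  0.11 15.76] M [-0.    0.21 -0.01] w0.0294
[-0.35  0.21 16.36]
z0.0635 act 0.0644 w0.0296 t16.97 [ 0.74  0.48 10.97]
z0.0645 act 0.0653 w0.0295 t17.24 [ 0.98  0.72 10.74]
z0.0655 act 0.0662 w0.0299 t17.52 [1.46 1.16 9.09]
z0.0665 act 0.0671 w0.0298 t17.79 [1.26 0.8  8.77]
z0.0675 act 0.0680 w0.0296 t18.07 [1.83 1.13 7.97]
z0.0685 act 0.0687 w0.0296 t18.34 [2.76 2.22 5.57]
z0.0695 act 0.0690 w0.0295 t18.62 [ 4.92  2.29 -0.5 ]
z0.0705 act 0.0696 w0.0294 t18.89 [ 6.15  2.9  -3.2 ]
z0.0715 act 0.0703 w0.0292 t19.17 [ 6.48  2.75 -5.89]
```

```bash
cat >> h.py <<'E'
def top():
    p,P=cloud('side');h=cv2.cvtColor(p,cv2.COLOR_RGB2HSV);e=env.sense()['ee_pos']
    m=(np.hypot(P[...,0]-e[0],P[...,1]-e[1])<.03)&(h[...,0]<20)&(h[...,1]>150)&(P[...,2]>.05)
    q=P[m];return q[:,2].max().round(4),np.percentile(q[:,2],90).round(4),q.mean(0).round(4),len(q)
E
python3 - <<'E'
from h import *
print(top(),collar())
x,y,z=.5160,.2432,.0715
for i in range(12):
    z+=.002;env.movel([x,y,z],rate=.03);f=F(3);s=env.sense()
    print('z%.4f act %s w%.4f t%.2f'%(z,np.round(s['ee_pos'],4),s['gripper_width'],s['t']),f.round(2))
    if f[2]<-25: print('STOP');break
    g=f[:2]*np.array(1);x+=np.clip(g[0]/1e4,-.0004,.0004);y+=np.clip(g[1]/1e4,-.0004,.0004)
print(top(),collar())
E
```

```text
(np.float64(0.2173), np.float64(0.2114), array([0.5114, 0.2557, 0.1084]), 298) (array([0.096 , 0.0965, 0.0971]), 71)
z0.0735 act [0.516  0.2425 0.0725] w0.0295 t19.54 [ 5.05  1.52 -1.96]
z0.0755 act [0.5161 0.2424 0.0744] w0.0293 t19.82 [ 4.79  0.51 -3.36]
z0.0775 act [0.5161 0.2425 0.0768] w0.0296 t20.09 [ 3.37 -0.35 -3.86]
z0.0795 act [0.5162 0.243  0.0797] w0.0293 t20.37 [-0.29 -1.74  3.  ]
z0.0815 act [0.5165 0.2434 0.0813] w0.0297 t20.64 [ 0.09  0.04 -1.2 ]
z0.0835 act [0.517  0.2432 0.0835] w0.0297 t20.92 [ 0.1   0.45 -0.68]
z0.0855 act [0.5172 0.2433 0.0856] w0.0299 t21.19 [-0.37  0.25 -0.76]
z0.0875 act [0.5172 0.2433 0.0876] w0.0296 t21.47 [ 0.22  0.23 -1.12]
z0.0895 act [0.5172 0.2434 0.0896] w0.0297 t21.74 [ 0.23  0.08 -1.19]
z0.0915 act [0.5172 0.2433 0.0916] w0.0297 t22.02 [ 0.24 -0.12 -0.82]
z0.0935 act [0.5173 0.2433 0.0936] w0.0295 t22.29 [ 0.57 -0.34 -1.34]
z0.0955 act [0.5173 0.2433 0.0956] w0.0297 t22.57 [-0.05  0.37 -0.59]
(np.float64(0.2428), np.float64(0.1598), array([0.5126, 0.2553, 0.1218]), 318) (array([0.1005, 0.1011, 0.1014]), 140)
```

The sleeve snapped back at act z≈0.080: the collar reads 0.1011 again and the wrist force dropped to about the cartridge's weight. I'll raise it, check the hold and refine the well's position.

```bash
python3 - <<'E'
from h import *
env.movel([.5165,.2432,.150],rate=.12)
i=viewer.camera_info('top');K=i['intrinsics']
def ray(u,v,z,i):
    K=i['intrinsics'];d=np.array(i['rotation'])@[(u-K[0,2])/K[0,0],-(v-K[1,2])/K[1,1],-1];return i['eye']+d*(z-i['eye'][2])/d[2]
c=cv2.cvtColor(cv2.imread('pics/top0.png'),cv2.COLOR_BGR2RGB)
print('crop well',ray(190+632/5-.4,190+248/5-.4,.034,i).round(4))
env.reach([.501,.0012,.09],R);env.pause(.3);s=st('over')
p,P=cloud('side')
Q=P[(np.hypot(P[...,0]-.5,P[...,1])<.06)&(P[...,2]>.0315)&(P[...,2]<.037)]
r=cv2.minAreaRect((Q[:,:2]*1000).astype(np.float32));print('stand',r)
cv2.imwrite('pics/over.png',cv2.resize(p[150:270,240:360],(600,600),interpolation=cv2.INTER_CUBIC)[:,:,::-1])
E
```

```text
crop well [ 5.004e-01 -1.000e-04  3.400e-02]
over t24.56 [0.5013 0.0022 0.0901] F [ 0.07  0.18 -0.52] M [-0.05 -0.03 -0.03] w0.0297
stand ((499.387939453125, 3.8504867553710938), (69.42472839355469, 72.07182312011719), 20.305994033813477)
```

View pics/over.png

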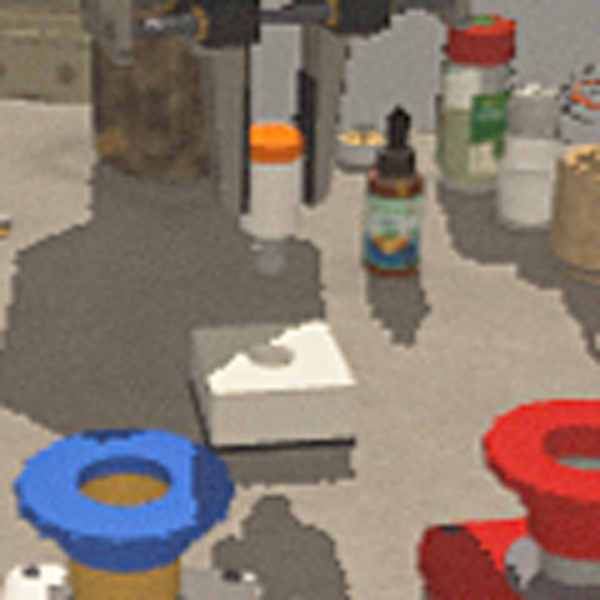

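The picture shows the cartridge held upright between the fingers, with the nipple at (268,255) above the stand and the well at (270,357). The blue collar is forward with an empty hole at (125,488). Now I'll lower it under force control.

```bash
python3 - <<'E'
from h import *
i=viewer.camera_info('side');K=i['intrinsics']
d=np.array(i['rotation'])@[(293.6-K[0,2])/K[0,0],-(221-K[1,2])/K[1,1],-1];print('side well',(i['eye']+d*(.034-i['eye'][2])/d[2]).round(4))
x,y,z=.5005,.0010,.046
env.movel([x,y,z],rate=.1);env.pause(.2);print(F().round(2))
while z>.0185:
    z-=.001;env.movel([x,y,z],rate=.03);f=F(3);s=env.sense()
    print('z%.4f act %s t%.2f'%(z,np.round(s['ee_pos'],4),s['t']),f.round(2))
    if f[2]>9: print('STOP');break
    if np.hypot(*f[:2])>1.5: x+=np.clip(f[0]/1e4,-.0006,.0006);y+=np.clip(f[1]/1e4,-.0006,.0006)
E
```

```text
side well [0.4989 0.0051 0.034 ]
[-0.15 -0.25 -0.79]
z0.0450 act [0.5005 0.001  0.0451] t25.72 [-0.14  0.52 -1.1 ]
z0.0440 act [0.5004 0.001  0.0439] t25.99 [-0.66  0.15 -0.85]
z0.0430 act [0.5004 0.001  0.0429] t26.27 [-0.35 -0.07 -0.48]
z0.0420 act [0.5004 0.001  0.0419] t26.54 [ 0.46 -0.57 -0.82]
z0.0410 act [0.5004 0.001  0.0409] t26.82 [-0.18 -0.68 -0.46]
z0.0400 act [0.5005 0.001  0.0399] t27.09 [ 0.75 -0.16 -0.86]
z0.0390 act [0.5005 0.001  0.0389] t27.37 [ 0.39 -0.26 -0.85]
z0.0380 act [0.5005 0.001  0.038 ] t27.64 [-0.21  0.13 -0.79]
z0.0370 act [0.5005 0.001  0.037 ] t27.92 [ 0.43  0.12 -0.8 ]
z0.0360 act [0.5004 0.001  0.0359] t28.19 [ 0.13  0.2  -0.7 ]
z0.0350 act [0.5004 0.001  0.0349] t28.47 [-0.43 -0.51 -1.36]
z0.0340 act [0.5005 0.001  0.034 ] t28.74 [ 0.42  0.26 -1.35]
z0.0330 act [0.5004 0.001  0.033 ] t29.02 [-0.19  0.52 -1.33]
z0.0320 act [0.5005 0.001  0.032 ] t29.29 [-0.02 -0.27 -0.73]
z0.0310 act [0.5004 0.001  0.0309] t29.57 [-0.28 -0.05 -1.07]
z0.0300 act [0.5005 0.001  0.0299] t29.84 [-0.05  0.05 -0.91]
z0.0290 act [0.5005 0.001  0.029 ] t30.12 [-0.49 -0.14 -1.37]
z0.0280 act [0.5005 0.001  0.028 ] t30.39 [-0.42  0.27 -0.84]
z0.0270 act [0.5005 0.001  0.0269] t30.67 [ 0.21 -0.12 -0.33]
z0.0260 act [0.5005 0.001  0.026 ] t30.94 [ 0.21  0.24 -1.34]
z0.0250 act [0.5004 0.001  0.025 ] t31.22 [-0.33  0.1  -1.03]
z0.0240 act [0.5005 0.001  0.024 ] t31.49 [ 0.26  0.05 -0.7 ]
z0.0230 act [0.5005 0.001  0.0229] t31.77 [ 0.44 -0.19 -0.42]
z0.0220 act [0.5005 0.001  0.022 ] t32.04 [ 0.12  0.39 -1.49]
z0.0210 act [0.5005 0.001  0.021 ] t32.32 [-0.2   0.35 -1.28]
z0.0200 act [0.5005 0.001  0.02  ] t32.59 [-0.04 -0.12 -1.23]
z0.0190 act [0.5005 0.001  0.019 ] t32.87 [-0.2   0.   -1.23]
z0.0180 act [0.5007 0.001  0.0182] t33.14 [ 0.33 -0.08  1.65]
```

It went in with no side load, and the shoulder touched at 0.0182 (predicted 0.0181). I'll press lightly, let go, rise and check.

```bash
python3 - <<'E'
from h import *
env.movel([.5005,.001,.0174],rate=.03);print(F(3).round(2))
effector.release();env.pause(.2);st('open')
env.movel([.5005,.001,.13],rate=.15);st('up')
p,P=cloud('side');h=cv2.cvtColor(p,cv2.COLOR_RGB2HSV)
m=(np.hypot(P[...,0]-.5,P[...,1])<.03)&(h[...,0]<20)&(h[...,1]>150)&(P[...,2]>.06)&(P[...,2]<.1);print('top z',np.percentile(P[m][:,2],[50,90]).round(4),P[m].mean(0).round(4))
print(collar())
cv2.imwrite('pics/end.png',cv2.resize(p[150:270,220:340],(600,600),interpolation=cv2.INTER_CUBIC)[:,:,::-1])
E
```

```text
[-1.81 -0.16  7.7 ]
open t34.62 [0.5005 0.001  0.0174] F [ 0.16 -0.04 -0.08] M [-0.04  0.03  0.01] w0.0918
up t35.52 [0.4999 0.001  0.1293] F [-0.19 -0.57  0.04] M [-0.04  0.03 -0.  ] w0.0918
top z [0.0803 0.0816] [0.4998 0.0077 0.0795]
(array([0.1005, 0.1009, 0.1013]), 169)
```

View pics/end.png

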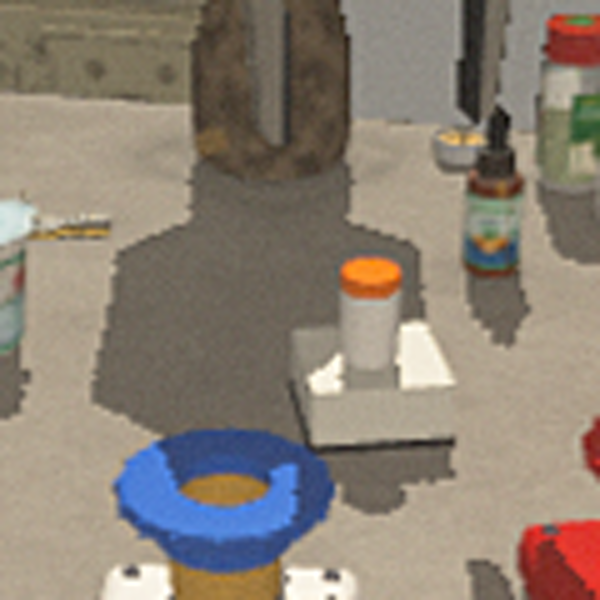

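The cartridge stands upright on the stand at (370,315) with its shoulder flush. The top reads 0.0816 against 0.082 expected. The collar is forward at (225,490) and the fingers are clear, so I'm handing in.

```bash
python3 -c "
from station import *
workorder.finish_job();print(env.sense()['t'])"
```

```text
the job is handed in; nothing more can be done
the job is handed in; nothing more can be done
```

The spent cartridge is out of the coupling and standing fully home in the drip stand's well. I handed the job in just after 35.5 s, but no verdict is reported.

**What I did:** I gripped the cartridge lightly and slid the fingertips down onto the blue collar. I pressed the sleeve about 8–9.5 mm down (peak 16.6 N, limit 25), gripped at 25 N and pulled straight up. I lowered it into the well without side load and pressed it home with about 8 N (limit 40).

**Last checks:**
- **Cartridge:** it is upright and let go, with its top at z 0.0816 (0.082 expected when seated).
- **Sleeve:** it snapped forward. The collar top read about 0.101, the same as before pressing.
- **Robot:** the fingers are clear and the wrist force is about zero.
- **Bystanders:** nothing went near them. The tub and bottle looked unmoved in the last picture. I did not measure any of the three again, and the mandarin was not in that view.

**What failed or disagreed:**
- **First grasp:** it closed on air above the cartridge. The fingertips sit about 28 mm higher than the reported tool position, so I measured this with the side camera and corrected for it.
- **Sleeve depth:** my estimates ran from 8 to 9.5 mm, so it may have gone slightly past the advised 9 mm, but it did not reach the 11 mm stop.
- **Sideways load:** it reached about 7 N early in the pull, which I corrected on the way up.
- **Well position:** the side camera put the well about 4 mm off the top camera. I aimed close to the top camera's value, and the cartridge went in without touching.

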